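# Unpack the cuvette box and hold it level

### The job

Swing both half-raised flaps of the cardboard carton outward, well past upright, so that the carton stays open, then take the small white cuvette box out and lift it straight up. Finish while still holding it, still and level in the air above the carton with its underside about 10 cm above the carton's rim; do not put it down or let go. Keep the box level all the time, because the cuvettes stand loose in it, and leave the other things on the bench undisturbed.

Things in the scene. Friction and masses are not known exactly. Their poses are not given: they have to be found in the camera images.
- carton: open cardboard carton fixed to the bench, outside 190 mm (its x) by 150 mm (its y) by 66 mm high to the rim, walls 3 mm; inside lies a firm pad whose top is 20 mm above the bench. Origin: centre of its underside on the bench; x and y along its sides, z up. The two long flaps are hinged on the rim of its +y (left) and -y (right) sides; the end flaps are already folded down flat outside the x ends (3 mm more there)
- flap_left (a joint): hinge of the carton's left flap, in rad: 0 = lying shut and level, 1.57 = standing upright, grows as it swings up and outward to the left, stop at 2.7. It starts half raised (0.85 to 1.15). Light card with a stiff crease: it stays where it is left and a push of under 1 N moves it
- flap_right (a joint): hinge of the carton's right flap, in rad: 0 = lying shut and level, 1.57 = standing upright, grows as it swings up and outward to the right, stop at 2.7. It starts half raised (0.85 to 1.15). Light card with a stiff crease: it stays where it is left and a push of under 1 N moves it
- flap_left_hinge (a point): middle of the left flap's hinge line: 75 mm to the carton's +y from its centre, 66 mm above the bench; the line runs along the carton's x
- flap_right_hinge (a point): middle of the right flap's hinge line: 75 mm to the carton's -y from its centre, 66 mm above the bench; the line runs along the carton's x
- flap_left_edge (a point): middle of the free edge of the left flap. The flap is a card 186 mm long along the hinge, 62 mm from hinge to free edge, 3 mm thick
- flap_right_edge (a point): middle of the free edge of the right flap. The flap is a card 186 mm long along the hinge, 62 mm from hinge to free edge, 3 mm thick
- cuvettes_center (a point): centre (half-way up) of the closed cuvette box, white with a blue strip on top, 45 mm along its x, 85 mm along its y, 28 mm high, about 0.1 kg, rigid; grip it across the 45 mm. It lies flat on the carton's pad (underside 20 mm above the bench), near the middle, its y within 0.25 rad of the carton's y. Axes: z up out of its lid
- cuvettes: the same cuvette box, origin at the centre of its underside
- beaker: empty clear beaker, 54 mm wide, 70 mm high, left of the carton; bystander; origin centre of underside
- lab_timer: white bench timer with coloured keys, 66x62x18 mm, right of the carton; bystander; origin centre of underside
- mouse: white computer mouse, 106x60x33 mm, near the bench's front edge at the right; bystander; origin centre of underside
- vial: small glass vial with black cap, 28 mm wide, 59 mm high, behind the carton; bystander; origin centre of underside
- knob_block_1: small beige block with a round knob on top, 36x36x33 mm, right of the carton; bystander; origin centre of underside
- knob_block_2: second beige knob block, 36x36x33 mm, beside the first; bystander; origin centre of underside

How it is judged:
On the way, in this order (a step that is already met when the one before it is completed fails the run):
1. both flaps are swung outward past upright (over 1.8 rad) with the box still lying in the carton (value of joint each of flap_left, flap_right above 1.8 rad and height (world z) of cuvettes_center below 0.05 m), for 0.2 s.
2. the box is lifted clear above the carton (height (world z) of cuvettes_center above 0.14 m and contact force between the fingers and cuvettes above 1 N), for 0.2 s.
At the end, for the whole second after the job is handed in: Fingers hold the cuvette box still above the carton: centre 140 to 240 mm above the bench, within 80 mm sideways of the carton's centre, level within 0.12 rad, touching no carton or flap; both flaps open past 1.7 rad (all of step 2 and height (world z) of cuvettes_center below 0.24 m and horizontal distance between cuvettes_center and carton below 0.08 m and angle between cuvettes's own z axis and vertical below 0.12 rad and linear speed of cuvettes below 0.02 m/s and angular speed of cuvettes below 0.15 rad/s and contact force between cuvettes and carton below 0.1 N and value of joint each of flap_left, flap_right above 1.7 rad); the arm keeps its last pose, push and grip.
It fails at once if the cuvette box is tipped by more than 0.35 rad (angle between cuvettes's own z axis and vertical above 0.35 rad).
It fails at once if a bystander (beaker, timer, mouse, vial, knob block) is shifted by more than 30 mm or the beaker or vial is knocked over (distance of any of beaker, lab_timer, mouse, vial, knob_block_1, knob_block_2 from where it was at the start of the episode above 0.03 m or angle between any of beaker, vial's own z axis and vertical above 0.5 rad).
It also fails if it takes over 48 s, if anything falls off the work surface, if the arm or the gripper's body presses on something with over 40 N, if the wrist force passes 120 N, or if a joint passes its speed limit or range.

### The arm

A 7-joint arm with a two-finger parallel gripper is mounted at the origin on a cart in front of the work surface, level with it; the furniture and walls round the work are solid. World frame = base frame: x ahead of the robot, y to its left, z up, the work surface at z = 0. Lengths are in m, angles in rad, forces in N, time in s.
With the tool pointing down it reaches from about 0.4 to 0.85 m from the base axis. Payload 4.5 kg.
Tool frame: the origin (TCP) lies between the finger pads; the fingertips stand 17 mm ahead of it and the grasp point (between the pads) lies 2 mm behind it; z points along the fingers, x is the direction in which the jaws open and shut, and the axes are right-handed (so a half turn about z gives the same grasp; the last joint's range is limited). The gripper opens to 88 mm and grips with 3 to 60 N. Pads are 18 mm wide; open, the fingers measure 123 mm over their backs; the gripper's body (75 mm by 187 mm) begins 45 mm behind the grasp point.
Start: joints at [1.165, 0.689, -0.195, 1.565, 0.157, 0.902, -0.215], TCP at [0.266, -0.566, 0.256] pointing down, gripper open.
Joint ranges: [-3.01, 3.01], [-0.46, 2.08], [-1.47, 1.51], [0.13, 2.56], [-1, 4.14], [0.04, 2.09], [-2.66, 2.66]. Speed limits (rad/s): [2.57, 2.57, 3.14, 3.14, 3.14, 3.14, 3.14].

### API

Orientations are given as a unit quaternion [w, x, y, z].
In Python, from station import env gives the robot as it stands.
- The arm moves only by the tool apply_moves, never from a script. Its argument "moves" is a list of rows, each an object with "slide": the shift along the tool's x, y, z as a fraction of full scale, a list of three; "turn": the turn, a rotation vector about the tool's x, y, z as a fraction of full scale, a list of three. In form: [{"slide": [x, y, z], "turn": [rx, ry, rz]}, ...]. A call has 1 to 5 rows; each row shifts and turns the pose as measured when the row begins, along the tool's axes as they then stand; what a row does not reach is not made up. Full scale, the value 1, is 0.3 m for a shift and 120 degrees for a turn. A row lasts 1/12 s, in which the tool goes at most 41.7 mm and 7.16 degrees, less where a joint would pass 70% of its speed; a pose out of reach is approached as far as the arm can. A call with a number of a shift or a turn outside -1 to 1 is refused whole. A call with a gripper value outside its range is refused whole. "hand" is the closure, from -1 (fully open) to 1 (shut), so that 0 is half open, set as the call begins (left out, the last holds). The fingers move at their own pace and stop on an object; "force" is the grip in N (left out, the last holds). Time passes only in rows, so rows that do not move let the fingers close. It gives the time, the measured TCP pose, the force and the opening at its end, in the units of the state.
- env.sense(): the state, without advancing time (a new reading comes with each control period).
- env.capture(name): name is "scene" or "top"; returns (picture, depth): 480x640x3 uint8, blue, green, red; 480x640 float32, m along the optical axis (not along the pixel's ray), 0 where there is no reading.
- env.camera_model(name): a dict with "mtx" (3x3 intrinsics, pixels), "R" (3x3) and "t" (3): a world point X has camera coordinates R X + t. Camera axes: x right, y down, z forward; pixel columns grow to the right and rows downward; lengths in m; the calibration is good to about 2 mm. A picture is of the moment at which its call begins. camera_model takes no time and is no camera call.
- env.finish_job(): hands the job in, once; it reports no verdict.
Trained networks look in the newest picture that a camera, given by its name, has taken for a name from the list of things; names that differ only in an ending like _2 or _b are one class to them, and where a whole thing is asked for, a point or a joint stands for the part that bears it (a point fixed in the world has none). Each returns a list of dicts, best first, with "p" (0 to 1); they miss things now and then, are a little off and sometimes report something else, mostly with a low value. They report only what shows in the picture. A call takes as long as a camera call.
- env.search_frame(camera, label): "at" ([column, row] in pixels, amid what is visible of it).
- env.place_of(camera, label): "at" ([column, row] in pixels: a listed point, or the origin of a listed thing).
The state is a dict: "clock": time; "joint_pos": joint angles; "joint_vel": joint speeds; "joint_efforts": joint torques, N m; "tool_pos": TCP position; "ee_rot": TCP orientation; "force": force on the tool from outside, world axes, zero at the start; "moment": the same for the moment, N m; "width": opening from 0.0 (shut) to 1.0 (fully open).
Only numpy, scipy, OpenCV 4.12 (cv2) and the standard library are available. Lean on these libraries where they do the work, as an engineer would, in place of code of your own. Each camera call takes 0.05 s, during which the arm holds its last target. There are 200 camera calls.

## Working session

There is one attempt and no reset: what is moved stays moved. The work goes in short steps, Python scripts to look and compute and a tool call to move; the robot and the scene stay as the last step left them, time stands still between calls to the robot, and variables do not carry over. Pictures are saved under pics/ and viewed, about 8 in all and at most 12, crops included, and the job is handed in when it is done.

Besides the shell and the picture viewer there is one more tool, called after "Emit:" in YAML: its name, and indented under it one key for each argument. apply_moves: Moves the arm, as the interface text tells. Shift numbers are shares of 0.3 m and turn numbers shares of 120 degrees, none past 1 either way. Its arguments: {"type":"object","properties":{"moves":{"type":"array","items":{"type":"object","properties":{"slide":{"type":"array","items":{"type":"number"}},"turn":{"type":"array","items":{"type":"number"}}}}},"hand":{"type":"number"},"force":{"type":"number"}},"required":["moves"]}

```bash
mkdir -p pics
cat > h.py <<'E'
import numpy as np, cv2
from station import env
from scipy.spatial.transform import Rotation as R
def world(cam,depth,uv,z=None):
    m=env.camera_model(cam);K,Rm,t=map(np.array,(m["mtx"],m["R"],m["t"]))
    u,v=uv; ray=np.linalg.inv(K)@[u,v,1]
    c=-Rm.T@t; d=Rm.T@ray
    if z is not None: return c+d*(z-c[2])/d[2]
    return c+d*depth[int(round(v)),int(round(u))]
E
python3 - <<'E'
from h import *
s=env.sense();print(s)
for c in ("scene","top"):
    im,d=env.capture(c);cv2.imwrite(f"pics/{c}0.png",im);np.save(f"{c}0.npy",d)
    m=env.camera_model(c);print(c,-np.array(m["R"]).T@m["t"])
    for l in ("carton","flap_left_hinge","flap_right_hinge","flap_left_edge","flap_right_edge","cuvettes_center","cuvettes","beaker","lab_timer","vial","knob_block_1"):
        r=env.place_of(c,l)[:2]
        for q in r: print(c,l,q["p"],q["at"],world(c,d,q["at"]).round(3))
E
```

```text
{'clock': 0.0, 'joint_pos': array([ 1.16480172,  0.68999657, -0.19452974,  1.56633106,  0.15729864,
        0.90250754, -0.21509795]), 'joint_vel': array([ 1.44888249e-03, -3.47732056e-03,  3.13439342e-04,  1.26328787e-04,
        6.63670048e-04,  5.64295306e-05,  1.74392125e-03]), 'joint_efforts': array([-4.28046851e-04, -5.27561688e+01, -1.26665957e+00, -1.53428113e+01,
       -5.26303018e-02,  6.60761187e-03,  1.30760650e-04]), 'tool_pos': array([ 0.2658049 , -0.56499752,  0.25490601]), 'ee_rot': array([-4.42650884e-04,  8.44345732e-01, -5.35797936e-01, -8.12114262e-04]), 'force': array([ 0.29738744,  0.50607637, -0.20316484]), 'moment': array([ 0.00451222,  0.03440452, -0.03833646]), 'width': 0.9982737126048985}
scene [-0.28722564  0.59616603  0.87558305]
scene carton 0.7 [267.9, 285.2] [0.457 0.175 0.095]
scene flap_left_hinge 0.62 [236.4, 279.0] [0.556 0.202 0.057]
scene flap_right_hinge 0.57 [291.8, 251.3] [0.622 0.002 0.001]
scene flap_left_edge 0.97 [248.9, 255.9] [0.544 0.169 0.119]
scene flap_left_edge 0.58 [417.0, 215.9] [ 0.523 -0.363  0.019]
scene flap_right_edge 0.7 [2
[... 541 characters left out ...]
0.07 ]
top flap_left_hinge 0.45 [416.1, 276.4] [ 0.453 -0.286  0.03 ]
top flap_right_hinge 0.6 [282.3, 231.0] [0.56  0.049 0.065]
top flap_left_edge 0.71 [233.4, 238.5] [0.541 0.175 0.019]
top flap_right_edge 0.83 [267.6, 234.7] [0.548 0.081 0.119]
top cuvettes_center 0.94 [250.7, 240.8] [0.535 0.128 0.047]
top cuvettes_center 0.51 [232.1, 240.9] [0.532 0.164 0.117]
top cuvettes 0.8 [250.7, 244.1] [0.527 0.127 0.053]
top beaker 0.86 [158.1, 248.2] [0.514 0.368 0.003]
top lab_timer 0.64 [450.5, 243.7] [ 0.537 -0.376  0.014]
top vial 0.41 [323.2, 165.0] [ 0.726 -0.049  0.053]
top knob_block_1 0.67 [429.2, 273.4] [ 0.461 -0.319  0.031]
top knob_block_1 0.58 [417.8, 275.9] [ 0.454 -0.289  0.036]
```

Run:
```python
import cv2
a=cv2.imread("pics/top0.png")[180:310,130:350]
cv2.imwrite("pics/t1.png",cv2.resize(a,None,fx=3.6,fy=3.6,interpolation=cv2.INTER_CUBIC))
a=cv2.imread("pics/scene0.png")
cv2.imwrite("pics/s1.png",a)
from h import *
d=np.load("top0.npy"); m=env.camera_model("top");K=np.array(m["mtx"])
vv,uu=np.mgrid[200:285,195:310]
P=np.array([[world("top",d,(u,v)) for u in range(195,310)] for v in range(200,285)])
np.save("P.npy",P)
for x0 in (0.50,0.53,0.56):
    q=P[(abs(P[...,0]-x0)<.003)];i=np.argsort(-q[:,1]);q=q[i];print(x0);print([(round(float(a),3),round(float(b),3)) for a,b in q[:,1:][::2]])
```

```text
Traceback (most recent call last):
  File "h.py", line 5, in world
    m=env.camera_model(cam);K,Rm,t=map(np.array,(m["mtx"],m["R"],m["t"]))
ValueError: time passes only in moves, steps and waits
```

View pics/t1.png

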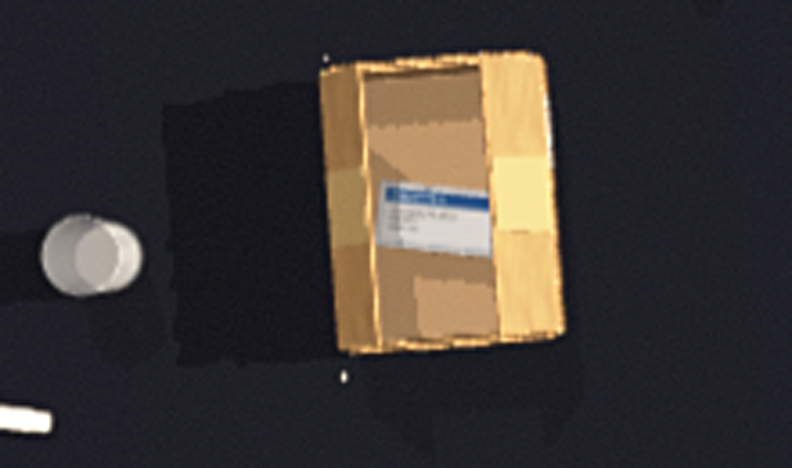

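View pics/s1.png

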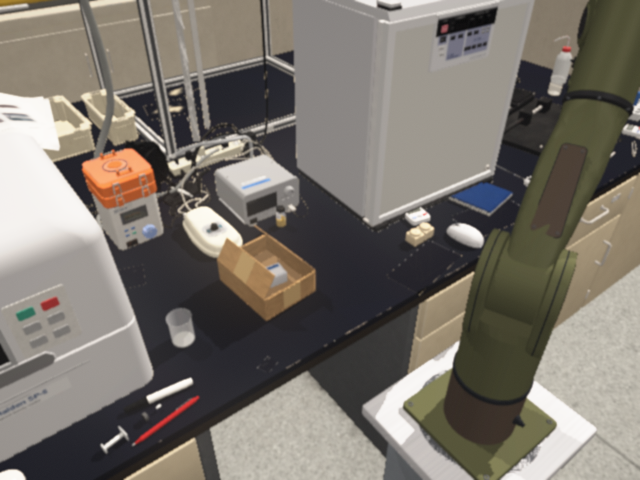

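The top crop shows the carton, yawed slightly. Its left flap spans crop columns 320–378 and its right flap 480–560. The cuvette box lies at about (435,220), partly under the right flap. The scene view shows the beaker to the left of the carton and free space around it.

```bash
cat >> h.py <<'E'
def cloud(cam,d):
    m=env.camera_model(cam);K,Rm,t=map(np.array,(m["mtx"],m["R"],m["t"]))
    v,u=np.mgrid[:480,:640]
    p=np.stack([(u-K[0,2])/K[0,0]*d,(v-K[1,2])/K[1,1]*d,d],-1)
    return (p-t)@Rm
E
python3 - <<'E'
from h import *
im=cv2.imread("pics/top0.png");d=np.load("top0.npy");P=cloud("top",d)
sub=np.zeros(d.shape,bool);sub[185:290,205:300]=1
hsv=cv2.cvtColor(im,cv2.COLOR_BGR2HSV)
card=sub&(hsv[...,1]>70)&(hsv[...,0]<30)&(hsv[...,2]>60)&(P[...,2]>.055)
q=P[card];r=cv2.minAreaRect(q[:,:2].astype(np.float32));print("card rect",r,cv2.boxPoints(r).round(3))
box=sub&(P[...,2]>.035)&(P[...,2]<.06)&((hsv[...,1]<60)&(hsv[...,2]>100)|(hsv[...,0]>90)&(hsv[...,1]>100)&(hsv[...,2]>90))
b=P[box];print(len(b),b.mean(0));r=cv2.minAreaRect(b[:,:2].astype(np.float32));print("box",r,cv2.boxPoints(r).round(3))
# profiles in depth
for row in (205,222,240,258,272): print(row,[tuple(P[row,c].round(3).tolist()) for c in range(214,294,3)])
E
```

```text
card rect ((0.5497700572013855, 0.08878447860479355), (0.19707708060741425, 0.22341248393058777), 5.377984523773193) [[ 0.441  0.191]
 [ 0.462 -0.032]
 [ 0.658 -0.013]
 [ 0.637  0.209]]
543 [0.53565724 0.12800011 0.0479428 ]
box ((0.5498804450035095, 0.10130575299263), (0.08043856918811798, 0.14877408742904663), 28.230459213256836) [[0.479 0.148]
 [0.55  0.017]
 [0.621 0.055]
 [0.55  0.186]]
205 [(0.627, 0.229, -0.001), (0.626, 0.221, 0.004), (0.62, 0.201, 0.076), (0.619, 0.193, 0.086), (0.618, 0.182, 0.105), (0.617, 0.173, 0.117), (0.626, 0.18, 0.021), (0.625, 0.172, 0.027), (0.626, 0.165, 0.021), (0.625, 0.156, 0.029), (0.626, 0.149, 0.024), (0.626, 0.142, 0.024), (0.626, 0.134, 0.022), (0.627, 0.127, 0.02), (0.627, 0.12, 0.019), (0.626, 0.111, 0.027), (0.627, 0.104, 0.022), (0.618, 0.089, 0.114), (0.62, 0.083, 0.102), (0.62, 0.076, 0.1), (0.621, 0.069, 0.088), (0.622, 0.063, 0.077), (0.623, 0.056, 0.066), (0.63, 0.052, -0.001), (0.63, 0.045, -0.003), (0.63, 0.037, 0.001), (0.63, 0.029, -0.001)]
222 [(0.583, 0.228, 0.001), (0.583, 0.22, -0.0), (0.579, 0.201, 0.075), (0.578, 0.192, 
[... 1692 characters left out ...]
, 0.067), (0.494, 0.042, -0.001), (0.494, 0.034, 0.001), (0.494, 0.027, -0.001)]
272 [(0.455, 0.226, -0.004), (0.455, 0.217, -0.0), (0.455, 0.21, -0.004), (0.456, 0.202, 0.0), (0.458, 0.182, 0.086), (0.458, 0.173, 0.093), (0.459, 0.164, 0.112), (0.459, 0.156, 0.119), (0.457, 0.161, 0.02), (0.457, 0.153, 0.026), (0.457, 0.147, 0.015), (0.457, 0.139, 0.022), (0.457, 0.131, 0.022), (0.457, 0.123, 0.024), (0.457, 0.116, 0.022), (0.458, 0.109, 0.02), (0.458, 0.101, 0.021), (0.492, -0.029, 1.507), (0.46, 0.078, 0.117), (0.46, 0.072, 0.112), (0.46, 0.065, 0.103), (0.46, 0.059, 0.094), (0.492, -0.029, 1.507), (0.46, 0.046, 0.07), (0.458, 0.042, -0.003), (0.458, 0.034, 0.005), (0.458, 0.026, -0.001)]
```

Emit:
apply_moves:
  moves:
    - {"slide": [0,0,0],"turn": [0,0,-0.059]}
    - {"slide": [0,0,0],"turn": [0,0,-0.059]}
    - {"slide": [0,0,0],"turn": [0,0,-0.059]}
    - {"slide": [0,0,0],"turn": [0,0,-0.059]}
    - {"slide": [0,0,0],"turn": [0,0,-0.059]}
  hand: -1
  force: 15

```text
clock: 1.62
tool_pos: [0.2664, -0.5655, 0.256]
ee_rot: [0.001, 0.969, -0.248, -0.0]
force: [-0.2, 0.2, -0.4]
width: 1.0
```

```bash
cat > go.py <<'E'
import sys
from h import *
# usage: go.py x y z yaw(tool x) -> slide (fractions of .3 m) and turn (fractions of 120deg) in tool axes
s=env.sense();w,*v=s["ee_rot"];Rt=R.from_quat([*v,w])
x,y,z,yaw=map(float,sys.argv[1:5])
T=R.from_euler("z",yaw)*R.from_euler("x",np.pi)
dp=np.array([x,y,z])-s["tool_pos"]
print("t",round(s["clock"],2),"pos",s["tool_pos"].round(4),"yaw",round(float(np.arctan2(*Rt.as_matrix()[[1,0],[0,0]])),3),"F",s["force"].round(1),"w",round(s["width"],3))
print("slide",(Rt.inv().apply(dp)/.3).round(3),"dist",np.linalg.norm(dp).round(3),"turn",((Rt.inv()*T).as_rotvec()/np.radians(120)).round(4))
E
python3 go.py 0.547 0.123 0.22 -0.1
python3 -c "
from h import *
d=np.load('scene0.npy');print(world('scene',d,(375,218),0.0),world('scene',d,(297,150),0.0))"
```

```text
t 1.62 pos [ 0.2664 -0.5655  0.256 ] yaw -0.502 F [-0.2  0.2 -0.4] w 1.0
slide [-0.284 -2.462  0.116] dist 0.744 turn [ 0.0007  0.0003 -0.1918]
[ 0.60562856 -0.27961836  0.        ] [ 1.08189253 -0.33716533  0.        ]
```

Emit:
apply_moves:
  moves:
    - {"slide": [0,0,0],"turn": [0,0,-0.059]}
    - {"slide": [0,0,0],"turn": [0,0,-0.059]}
    - {"slide": [0,0,0],"turn": [0,0,-0.059]}
    - {"slide": [0,0,0],"turn": [0,0,-0.015]}

```text
clock: 1.95
tool_pos: [0.2659, -0.5659, 0.256]
ee_rot: [0.001, 0.999, -0.045, -0.001]
force: [0.1, -0.1, -0.2]
width: 0.999
```

```bash
python3 go.py 0.547 0.123 0.22 -0.1
```

```text
t 1.95 pos [ 0.2659 -0.5659  0.256 ] yaw -0.09 F [ 0.1 -0.1 -0.2] w 0.999
slide [ 0.727 -2.371  0.115] dist 0.745 turn [0.0008 0.0005 0.0047]
```

Emit:
apply_moves:
  moves:
    - {"slide": [0.041,-0.13,0.004],"turn": [0,0,0]}
    - {"slide": [0.041,-0.13,0.004],"turn": [0,0,0]}
    - {"slide": [0.041,-0.13,0.004],"turn": [0,0,0]}
    - {"slide": [0.041,-0.13,0.004],"turn": [0,0,0]}
    - {"slide": [0.041,-0.13,0.004],"turn": [0,0,0]}

```text
clock: 2.37
tool_pos: [0.341, -0.3838, 0.2473]
ee_rot: [0.005, 0.998, -0.056, -0.0]
force: [1.9, 0.6, -0.2]
width: 1.002
```

Emit:
apply_moves:
  moves:
    - {"slide": [0.041,-0.13,0.004],"turn": [0,0,0]}
    - {"slide": [0.041,-0.13,0.004],"turn": [0,0,0]}
    - {"slide": [0.041,-0.13,0.004],"turn": [0,0,0]}
    - {"slide": [0.041,-0.13,0.004],"turn": [0,0,0]}
    - {"slide": [0.041,-0.13,0.004],"turn": [0,0,0]}

```text
clock: 2.78
tool_pos: [0.4252, -0.1927, 0.2403]
ee_rot: [0.006, 0.998, -0.058, 0.001]
force: [0.8, 1.0, 0.5]
width: 0.998
```

```bash
python3 go.py 0.547 0.123 0.22 -0.1
```

```text
t 2.78 pos [ 0.4252 -0.1927  0.2403] yaw -0.116 F [0.8 1.  0.5] w 0.998
slide [ 0.281 -1.093  0.056] dist 0.339 turn [ 0.0056 -0.0015 -0.0078]
```

Emit:
apply_moves:
  moves:
    - {"slide": [0.034,-0.13,0.005],"turn": [0.001,0,-0.012]}
    - {"slide": [0.034,-0.13,0.005],"turn": [0.001,0,-0.018]}
    - {"slide": [0.034,-0.13,0.005],"turn": [0.001,0,-0.018]}
    - {"slide": [0.034,-0.13,0.005],"turn": [0.001,0,-0.018]}
    - {"slide": [0.034,-0.13,0.005],"turn": [0.001,0,-0.018]}

```text
clock: 3.2
tool_pos: [0.4892, 0.0055, 0.2325]
ee_rot: [0.001, 0.999, 0.032, 0.004]
force: [0.9, -0.3, 0.2]
width: 1.0
```

```bash
python3 go.py 0.547 0.123 0.22 0.075
```

```text
t 3.2 pos [0.4892 0.0055 0.2325] yaw 0.065 F [ 0.9 -0.3  0.2] w 1.0
slide [ 0.217 -0.378  0.042] dist 0.132 turn [ 0.0015 -0.0036 -0.0048]
```

Emit:
apply_moves:
  moves:
    - {"slide": [0.055,-0.095,0.01],"turn": [0.001,-0.001,-0.002]}
    - {"slide": [0.055,-0.095,0.01],"turn": [0.001,-0.001,0]}
    - {"slide": [0.055,-0.095,0.01],"turn": [0,0,0]}
    - {"slide": [0.05,-0.09,0.01],"turn": [0,0,0]}
    - {"slide": [0,0,0],"turn": [0,0,0]}

```text
clock: 3.62
tool_pos: [0.5486, 0.1407, 0.2217]
ee_rot: [-0.005, 0.999, 0.042, 0.004]
force: [-0.2, 1.0, 0.8]
width: 1.0
```

```bash
python3 go.py 0.547 0.123 0.11 0.075
```

```text
t 3.62 pos [0.5486 0.1407 0.2217] yaw 0.084 F [-0.2  1.   0.8] w 1.0
slide [-0.014  0.062  0.372] dist 0.113 turn [-0.0045 -0.0042  0.0045]
```

Emit:
apply_moves:
  moves:
    - {"slide": [-0.01,0.06,0],"turn": [-0.004,-0.004,0.003]}
    - {"slide": [0,0,0.08],"turn": [0,0,0]}
    - {"slide": [0,0,0.1],"turn": [0,0,0]}
    - {"slide": [0,0,0.08],"turn": [0,0,0]}
    - {"slide": [0,0,0.06],"turn": [0,0,0]}

```text
clock: 4.03
tool_pos: [0.5511, 0.1172, 0.1271]
ee_rot: [0.001, 0.999, 0.038, 0.005]
force: [0.7, 0.3, -0.4]
width: 1.0
```

```bash
python3 go.py 0.547 0.123 0.105 0.075
```

```text
t 4.03 pos [0.5511 0.1172 0.1271] yaw 0.076 F [ 0.7  0.3 -0.4] w 1.0
slide [-0.013 -0.021  0.074] dist 0.023 turn [ 0.0009 -0.0048  0.0003]
```

Emit:
apply_moves:
  moves:
    - {"slide": [-0.01,-0.02,0.06],"turn": [0,-0.004,0]}
    - {"slide": [0,-0.07,0.01],"turn": [0,0,0]}
    - {"slide": [0,-0.07,0],"turn": [0,0,0]}
    - {"slide": [0,-0.07,0],"turn": [0,0,0]}
    - {"slide": [0,-0.07,0],"turn": [0,0,0]}

```text
clock: 4.45
tool_pos: [0.5396, 0.1826, 0.0988]
ee_rot: [0.013, 1.0, 0.025, -0.006]
force: [0.1, -0.6, 0.0]
width: 1.003
```

```bash
python3 go.py 0.552 0.215 0.105 0.075
```

```text
t 4.45 pos [0.5396 0.1826 0.0988] yaw 0.05 F [ 0.1 -0.6  0. ] w 1.003
slide [ 0.046 -0.105 -0.024] dist 0.035 turn [ 0.0117  0.0066 -0.0117]
```

Emit:
apply_moves:
  moves:
    - {"slide": [0.02,-0.05,-0.03],"turn": [0.011,0.006,-0.011]}
    - {"slide": [0.02,-0.05,0],"turn": [0,0,0]}
    - {"slide": [0,-0.02,0],"turn": [0,0,0]}
    - {"slide": [0,0,0],"turn": [0,0,0]}

```text
clock: 4.78
tool_pos: [0.5502, 0.2158, 0.1092]
ee_rot: [0.002, 0.999, 0.038, -0.001]
force: [0.4, 0.3, -0.0]
width: 1.001
```

```bash
python3 go.py 0.552 0.03 0.115 0.075
python3 - <<'E'
from h import *
im,d=env.capture("scene");cv2.imwrite("pics/s2.png",cv2.resize(im[170:350,140:380],None,fx=3,fy=3,interpolation=cv2.INTER_CUBIC))
E
```

```text
t 4.78 pos [0.5502 0.2158 0.1092] yaw 0.075 F [ 0.4  0.3 -0. ] w 1.001
slide [-0.041  0.618 -0.018] dist 0.186 turn [0.0015 0.0006 0.0001]
```

View pics/s2.png

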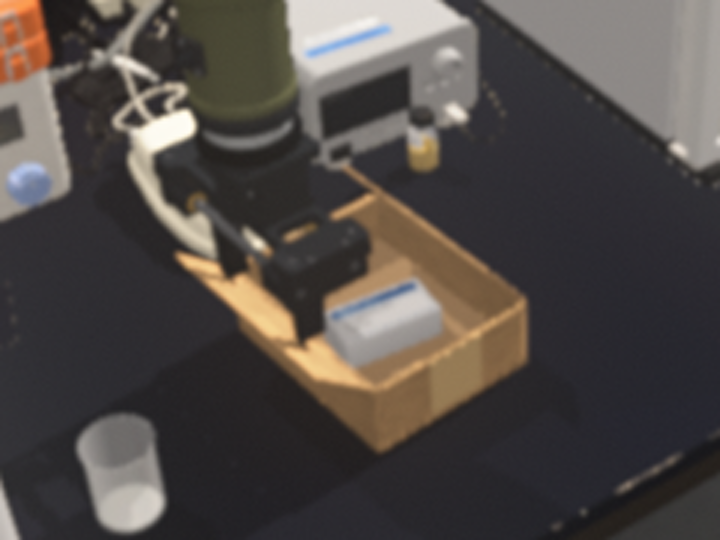

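The left flap now leans well outward and the cuvette box is visible at about (385,320) in the crop. I can't make out the right flap here, so I'll check it by depth from the top camera.

```bash
cat > prof.py <<'E'
from h import *
im,d=env.capture("top");P=cloud("top",d);np.save("P.npy",P);cv2.imwrite("pics/top_last.png",im)
for row in (201,210,240,262,272): print(row,[tuple(P[row,c,1:].round(3).tolist()) for c in range(204,312,3)])
E
python3 prof.py
```

```text
201 [(0.217, 0.198), (0.211, 0.196), (0.203, 0.202), (0.198, 0.198), (0.19, 0.202), (0.187, 0.18), (0.199, 0.059), (0.192, 0.057), (0.186, 0.05), (0.18, 0.04), (0.172, 0.043), (0.167, 0.028), (0.158, 0.033), (0.152, 0.025), (0.145, 0.022), (0.137, 0.021), (0.13, 0.017), (0.122, 0.022), (0.115, 0.019), (0.108, 0.014), (0.091, 0.121), (0.085, 0.103), (0.079, 0.094), (0.072, 0.088), (0.065, 0.081), (0.059, 0.064), (0.055, 0.002), (0.047, 0.002), (0.04, -0.001), (0.032, 0.007), (0.024, -0.002), (0.016, 0.004), (0.009, 0.001), (0.001, 0.007), (-0.007, 0.002), (-0.014, -0.002)]
210 [(0.222, 0.171), (0.216, 0.166), (0.209, 0.169), (0.197, 0.199), (0.195, 0.169), (0.204, 0.07), (0.202, 0.037), (0.197, 0.023), (0.19, 0.019), (0.183, 0.018), (0.174, 0.022), (0.168, 0.013), (0.16, 0.019), (0.152, 0.018), (0.144, 0.021), (0.137, 0.022), (0.129, 0.022), (0.122, 0.017), (0.113, 0.03), (0.107, 0.018), (0.091, 0.115), (0.084, 0.112), (0.077, 0.104), (0.071, 0.094), (0.065, 0.082), (0.058, 0.073), (0.055, -0.004), (0.047, -0.005), (0.039, 0.002), (0.032, -0.002), (0.024, 0.003), (0.016, -0.005), (0.0
[... 1104 characters left out ...]
2), (0.029, -0.004), (0.022, -0.002), (0.014, 0.0), (0.006, 0.0), (-0.002, 0.004), (-0.009, -0.0), (-0.017, -0.008)]
272 [(0.123, 0.688), (0.118, 0.693), (0.114, 0.692), (0.109, 0.696), (0.105, 0.694), (0.101, 0.696), (0.097, 0.694), (0.094, 0.69), (0.086, 0.717), (0.081, 0.723), (0.077, 0.725), (0.072, 0.728), (0.157, 0.015), (0.149, 0.018), (0.141, 0.025), (0.134, 0.015), (0.126, 0.02), (0.118, 0.023), (0.111, 0.023), (0.103, 0.023), (0.096, 0.022), (0.088, 0.025), (0.074, 0.117), (0.068, 0.103), (0.061, 0.095), (0.054, 0.084), (0.048, 0.063), (0.041, 0.064), (0.036, 0.005), (0.029, 0.004), (0.021, 0.001), (0.014, -0.004), (0.006, 0.002), (-0.002, 0.008), (-0.01, -0.001), (-0.017, -0.004)]
```

The right flap is unchanged, so I'll push it next.

Emit:
apply_moves:
  moves:
    - {"slide": [0,0.12,0],"turn": [0,0,0]}
    - {"slide": [0,0.12,0],"turn": [0,0,0]}
    - {"slide": [0,0.08,0],"turn": [0,0,0]}
    - {"slide": [0,0.06,0],"turn": [0,0,0]}
    - {"slide": [0,0.06,0],"turn": [0,0,0]}

```text
clock: 5.3
tool_pos: [0.5596, 0.0782, 0.1102]
ee_rot: [0.001, 0.999, 0.039, 0.0]
force: [0.7, 1.5, 0.6]
width: 1.006
```

```bash
python3 go.py 0.552 0.027 0.107 0.075
```

```text
t 5.3 pos [0.5596 0.0782 0.1102] yaw 0.079 F [0.7 1.5 0.6] w 1.006
slide [-0.039  0.168  0.011] dist 0.052 turn [ 0.0006 -0.0002  0.0018]
```

Emit:
apply_moves:
  moves:
    - {"slide": [-0.02,0.05,0.01],"turn": [0,0,0]}
    - {"slide": [-0.02,0.06,0],"turn": [0,0,0]}
    - {"slide": [0,0.05,0],"turn": [0,0,0]}
    - {"slide": [0,0.02,0],"turn": [0,0,0]}
    - {"slide": [0,0,0],"turn": [0,0,0]}

```text
clock: 5.72
tool_pos: [0.5508, 0.0097, 0.1084]
ee_rot: [0.002, 0.999, 0.033, 0.001]
force: [-0.7, 5.1, 2.0]
width: 1.001
```

```bash
python3 go.py 0.552 0.123 0.2 -0.1
```

```text
t 5.72 pos [0.5508 0.0097 0.1084] yaw 0.067 F [-0.7  5.1  2. ] w 1.001
slide [ 0.03  -0.375 -0.307] dist 0.146 turn [ 0.0018 -0.0013  0.0796]
```

Emit:
apply_moves:
  moves:
    - {"slide": [0,-0.07,-0.02],"turn": [0,0,0]}
    - {"slide": [0,-0.02,-0.1],"turn": [0,0,0]}
    - {"slide": [0,0,-0.12],"turn": [0,0,0]}
    - {"slide": [0,0,-0.12],"turn": [0,0,0]}
    - {"slide": [0,0.08,-0.02],"turn": [0,0,0]}

```text
clock: 6.13
tool_pos: [0.5476, 0.0202, 0.2246]
ee_rot: [-0.0, 0.999, 0.037, -0.002]
force: [1.9, 0.9, -0.4]
width: 1.0
```

Emit:
apply_moves:
  moves:
    - {"slide": [0,0.13,0],"turn": [0,0,0.02]}
    - {"slide": [0,0.13,0],"turn": [0,0,0.02]}
    - {"slide": [0,0.13,0],"turn": [0,0,0.02]}
    - {"slide": [0,0.1,0],"turn": [0,0,0.02]}
    - {"slide": [0,0,0],"turn": [0,0,0]}

```text
clock: 6.55
tool_pos: [0.5522, -0.1321, 0.2297]
ee_rot: [0.001, 0.999, -0.048, 0.002]
force: [-0.2, -1.1, 0.2]
width: 0.999
```

```bash
python3 prof.py;python3 go.py 0.552 0.123 0.2 -0.1; python3 -c "
import cv2
a=cv2.imread('pics/top_last.png')[180:290,180:340]
cv2.imwrite('pics/t3.png',cv2.resize(a,None,fx=5,fy=5,interpolation=cv2.INTER_CUBIC))"
```

```text
201 [(0.236, 0.1), (0.231, 0.087), (0.224, 0.084), (0.218, 0.078), (0.211, 0.079), (0.207, 0.06), (0.2, 0.053), (0.193, 0.054), (0.186, 0.048), (0.18, 0.041), (0.173, 0.037), (0.167, 0.027), (0.16, 0.019), (0.152, 0.027), (0.145, 0.017), (0.137, 0.02), (0.13, 0.019), (0.122, 0.02), (0.114, 0.021), (0.107, 0.019), (0.099, 0.021), (0.092, 0.018), (0.084, 0.019), (0.077, 0.019), (0.069, 0.02), (0.059, 0.067), (0.051, 0.074), (0.044, 0.072), (0.036, 0.08), (0.029, 0.083), (0.021, 0.084), (0.014, 0.082), (0.007, 0.086), (0.001, -0.002), (-0.007, -0.004), (-0.014, -0.002)]
210 [(0.235, 0.1), (0.23, 0.088), (0.225, 0.08), (0.218, 0.079), (0.211, 0.075), (0.205, 0.067), (0.202, 0.038), (0.197, 0.02), (0.19, 0.02), (0.183, 0.018), (0.175, 0.021), (0.167, 0.024), (0.159, 0.021), (0.152, 0.017), (0.144, 0.02), (0.137, 0.021), (0.129, 0.021), (0.121, 0.024), (0.114, 0.023), (0.107, 0.019), (0.099, 0.015), (0.091, 0.02), (0.085, 0.007), (0.077, 0.016), (0.068, 0.026), (0.061, 0.02), (0.051, 0.071), (0.043, 0.081), (0.036, 0.078), (0.028, 0.081), (0.021, 0.081), (0.013, 0.092), (0.006, 0.094), (-0
[... 1232 characters left out ...]
, 0.094), (0.219, 0.093), (0.213, 0.088), (0.207, 0.081), (0.201, 0.071), (0.194, 0.072), (0.188, 0.06), (0.187, 0.019), (0.178, 0.024), (0.171, 0.021), (0.164, 0.022), (0.157, 0.017), (0.149, 0.019), (0.142, 0.016), (0.134, 0.019), (0.126, 0.018), (0.119, 0.019), (0.111, 0.019), (0.103, 0.023), (0.096, 0.021), (0.089, 0.014), (0.081, 0.018), (0.071, 0.059), (0.063, 0.069), (0.056, 0.061), (0.048, 0.064), (0.041, 0.066), (0.036, 0.001), (0.029, 0.0), (0.021, -0.004), (0.013, 0.004), (0.006, -0.005), (-0.002, -0.002), (-0.01, 0.001), (-0.017, 0.006)]
t 6.6 pos [ 0.5525 -0.1288  0.2298] yaw -0.092 F [-0.1  0.7 -0.4] w 0.997
slide [-0.079 -0.835  0.1  ] dist 0.254 turn [-0.0003 -0.0022  0.0038]
```

View pics/t3.png

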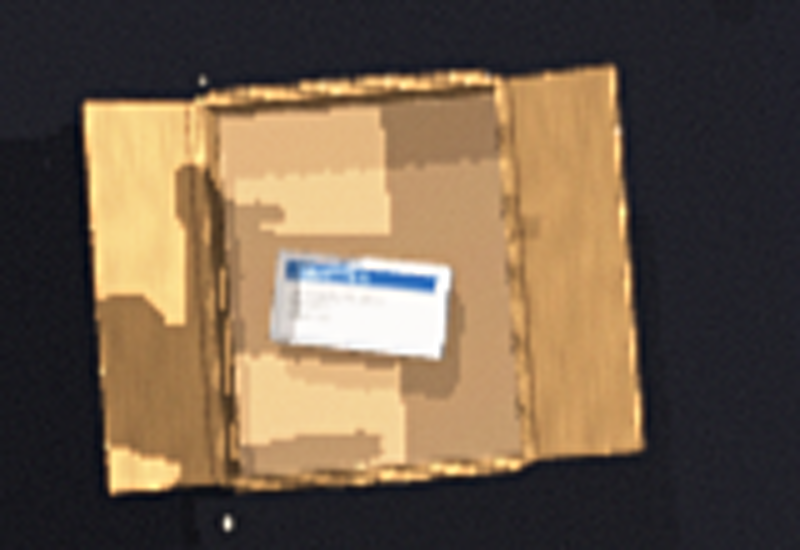

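Both flaps stand far out. The cuvette box is fully visible, with crop corners of about (278,250), (452,266), (442,358) and (272,343). Next I'll fit its pose.

Run:
```python
from h import *
im=cv2.imread("pics/top_last.png");P=np.load("P.npy")
a=cv2.resize(im[180:290,180:340],None,fx=5,fy=5,interpolation=cv2.INTER_CUBIC)
hsv=cv2.cvtColor(a,cv2.COLOR_BGR2HSV)
m=((hsv[...,1]<60)&(hsv[...,2]>110)|(hsv[...,0]>90)&(hsv[...,0]<130)&(hsv[...,1]>60)&(hsv[...,2]>100)).astype(np.uint8)
m[:, :240]=0;m[:, 480:]=0;m[:220]=0;m[390:]=0
m=cv2.morphologyEx(m,cv2.MORPH_CLOSE,np.ones((9,9)));m=cv2.morphologyEx(m,cv2.MORPH_OPEN,np.ones((9,9)))
c=max(cv2.findContours(m,0,2)[0],key=cv2.contourArea)
r=cv2.minAreaRect(c);print(r)
w=np.array([world("top",None,((x+.5)/5-.5+180,(y+.5)/5-.5+180),0.048) for x,y in cv2.boxPoints(r)])
print(w.round(4),w.mean(0).round(4))
e=[w[1]-w[0],w[2]-w[1]]
for v in e: print(np.linalg.norm(v).round(4),np.arctan2(v[1],v[0]).round(3))
for l in ("cuvettes_center","flap_left_edge","flap_right_edge"):
  for q in env.place_of("top",l)[:2]: print(l,q["p"],q["at"],world("top",None,q["at"],0.034 if l[0]=="c" else .095))
```

```text
((360.61505126953125, 304.203369140625), (177.29766845703125, 95.11898803710938), 5.492323875427246)
[[0.516  0.171  0.048 ]
 [0.5629 0.1675 0.048 ]
 [0.5559 0.0799 0.048 ]
 [0.5089 0.0836 0.048 ]] [0.5359 0.1255 0.048 ]
0.0471 -0.074
0.0878 -1.651
cuvettes_center 0.7 [251.4, 241.2] [0.53442209 0.12774249 0.034     ]
flap_left_edge 0.55 [199.3, 243.6] [0.52494695 0.2457204  0.095     ]
flap_left_edge 0.34 [284.7, 231.6] [0.55694256 0.04191491 0.095     ]
flap_right_edge 0.75 [306.3, 228.8] [ 0.56449292 -0.00978849  0.095     ]
```

Emit:
apply_moves:
  moves:
    - {"slide": [-0.013,-0.13,0.01],"turn": [0,0,0]}
    - {"slide": [-0.013,-0.13,0.01],"turn": [0,0,0]}
    - {"slide": [-0.013,-0.13,0.01],"turn": [0,0,0]}
    - {"slide": [-0.013,-0.13,0.01],"turn": [0,0,0]}
    - {"slide": [-0.013,-0.13,0.01],"turn": [0,0,0]}

```text
clock: 7.17
tool_pos: [0.55, 0.0776, 0.2149]
ee_rot: [-0.001, 0.999, -0.043, 0.003]
force: [0.1, -0.4, -1.0]
width: 0.996
```

Emit:
apply_moves:
  moves:
    - {"slide": [-0.01,-0.1,0.01],"turn": [0,0,0]}
    - {"slide": [0,-0.03,0.01],"turn": [0,0,0]}
    - {"slide": [0,0,0],"turn": [0,0,0]}

```text
clock: 7.42
tool_pos: [0.5455, 0.1397, 0.2095]
ee_rot: [-0.008, 1.0, -0.029, 0.002]
force: [-0.6, -0.2, 0.6]
width: 1.006
```

```bash
python3 go.py 0.536 0.126 0.12 -0.08
```

```text
t 7.42 pos [0.5455 0.1397 0.2095] yaw -0.058 F [-0.6 -0.2  0.6] w 1.006
slide [-0.03   0.052  0.297] dist 0.091 turn [-0.0075 -0.002   0.0106]
```

Emit:
apply_moves:
  moves:
    - {"slide": [-0.03,0.05,0.02],"turn": [-0.007,-0.002,0.01]}
    - {"slide": [0,0,0.08],"turn": [0,0,0]}
    - {"slide": [0,0,0.1],"turn": [0,0,0]}
    - {"slide": [0,0,0.06],"turn": [0,0,0]}
    - {"slide": [0,0,0],"turn": [0,0,0]}

```text
clock: 7.83
tool_pos: [0.5338, 0.1334, 0.1313]
ee_rot: [-0.003, 0.999, -0.032, 0.002]
force: [0.1, 0.4, 0.5]
width: 0.997
```

```bash
python3 go.py 0.536 0.126 0.07 -0.08
```

```text
t 7.83 pos [0.5338 0.1334 0.1313] yaw -0.064 F [0.1 0.4 0.5] w 0.997
slide [0.008 0.025 0.204] dist 0.062 turn [-0.0028 -0.0014  0.0078]
```

Emit:
apply_moves:
  moves:
    - {"slide": [0.008,0.025,0.05],"turn": [-0.003,-0.002,0.008]}
    - {"slide": [0,0,0.06],"turn": [0,0,0]}
    - {"slide": [0,0,0.05],"turn": [0,0,0]}
    - {"slide": [0,0,0.02],"turn": [0,0,0]}
    - {"slide": [0,0,0],"turn": [0,0,0]}

```text
clock: 8.25
tool_pos: [0.5362, 0.1269, 0.079]
ee_rot: [-0.0, 0.999, -0.039, 0.0]
force: [-0.3, 1.6, -0.5]
width: 0.998
```

```bash
python3 go.py 0.536 0.126 0.042 -0.08
```

```text
t 8.25 pos [0.5362 0.1269 0.079 ] yaw -0.078 F [-0.3  1.6 -0.5] w 0.998
slide [-0.001  0.003  0.123] dist 0.037 turn [-0.0003 -0.0003  0.0011]
```

Emit:
apply_moves:
  moves:
    - {"slide": [0,0,0.04],"turn": [0,0,0]}
    - {"slide": [0,0,0.04],"turn": [0,0,0]}
    - {"slide": [0,0,0.03],"turn": [0,0,0]}
    - {"slide": [0,0,0],"turn": [0,0,0]}

```text
clock: 8.58
tool_pos: [0.5382, 0.1279, 0.0464]
ee_rot: [-0.002, 0.999, -0.039, 0.003]
force: [0.3, 0.3, -0.0]
width: 0.999
```

```bash
python3 go.py 0.536 0.126 0.041 -0.08
```

```text
t 8.58 pos [0.5382 0.1279 0.0464] yaw -0.077 F [ 0.3  0.3 -0. ] w 0.999
slide [-0.007  0.007  0.018] dist 0.006 turn [-0.0015 -0.0025  0.0012]
```

Emit:
apply_moves:
  moves:
    - {"slide": [-0.007,0.007,0.016],"turn": [-0.0015,-0.0025,0.001]}
    - {"slide": [0,0,0],"turn": [0,0,0]}
    - {"slide": [0,0,0],"turn": [0,0,0]}

```text
clock: 8.83
tool_pos: [0.5357, 0.1259, 0.0407]
ee_rot: [0.0, 0.999, -0.04, -0.0]
force: [-0.2, -0.2, 0.3]
width: 0.999
```

Emit:
apply_moves:
  moves:
    - {"slide": [0,0,0],"turn": [0,0,0]}
    - {"slide": [0,0,0],"turn": [0,0,0]}
    - {"slide": [0,0,0],"turn": [0,0,0]}
    - {"slide": [0,0,0],"turn": [0,0,0]}
    - {"slide": [0,0,0],"turn": [0,0,0]}
  hand: 1
  force: 15

```text
clock: 9.25
tool_pos: [0.5363, 0.126, 0.0418]
ee_rot: [-0.0, 0.999, -0.04, 0.0]
force: [0.3, -0.3, 0.0]
width: 0.645
```

```bash
python3 go.py 0.536 0.126 0.18 -0.08
```

```text
t 9.25 pos [0.5363 0.126  0.0418] yaw -0.08 F [ 0.3 -0.3  0. ] w 0.645
slide [-0.001  0.    -0.461] dist 0.138 turn [-0.0001 -0.0003  0.0002]
```

Emit:
apply_moves:
  moves:
    - {"slide": [0,0,0],"turn": [0,0,0]}
    - {"slide": [0,0,0],"turn": [0,0,0]}
    - {"slide": [0,0,0],"turn": [0,0,0]}
    - {"slide": [0,0,0],"turn": [0,0,0]}
    - {"slide": [0,0,0],"turn": [0,0,0]}

```text
clock: 9.67
tool_pos: [0.5367, 0.126, 0.042]
ee_rot: [-0.0, 0.999, -0.04, 0.001]
force: [-0.3, 0.3, -0.0]
width: 0.507
```

Emit:
apply_moves:
  moves:
    - {"slide": [0,0,-0.02],"turn": [0,0,0]}
    - {"slide": [0,0,-0.03],"turn": [0,0,0]}
    - {"slide": [0,0,-0.04],"turn": [0,0,0]}
    - {"slide": [0,0,-0.04],"turn": [0,0,0]}
    - {"slide": [0,0,-0.04],"turn": [0,0,0]}

```text
clock: 10.08
tool_pos: [0.5341, 0.1253, 0.0942]
ee_rot: [0.001, 0.999, -0.039, -0.002]
force: [0.3, 0.2, -0.6]
width: 0.506
```

```bash
python3 go.py 0.536 0.126 0.187 -0.08
```

```text
t 10.08 pos [0.5341 0.1253 0.0942] yaw -0.079 F [ 0.3  0.2 -0.6] w 0.506
slide [ 0.005 -0.002 -0.309] dist 0.093 turn [0.0013 0.0023 0.0005]
```

Emit:
apply_moves:
  moves:
    - {"slide": [0.005,0,-0.05],"turn": [0.001,0.002,0]}
    - {"slide": [0,0,-0.06],"turn": [0,0,0]}
    - {"slide": [0,0,-0.06],"turn": [0,0,0]}
    - {"slide": [0,0,-0.06],"turn": [0,0,0]}
    - {"slide": [0,0,-0.03],"turn": [0,0,0]}

```text
clock: 10.5
tool_pos: [0.5344, 0.1245, 0.1795]
ee_rot: [0.001, 0.999, -0.039, -0.0]
force: [0.4, -0.7, -1.7]
width: 0.513
```

```bash
python3 go.py 0.536 0.126 0.188 -0.08
```

```text
t 10.5 pos [0.5344 0.1245 0.1795] yaw -0.078 F [ 0.4 -0.7 -1.7] w 0.513
slide [ 0.005 -0.006 -0.028] dist 0.009 turn [0.0006 0.0004 0.0007]
```

Emit:
apply_moves:
  moves:
    - {"slide": [0.005,-0.005,-0.02],"turn": [0,0,0]}
    - {"slide": [0,0,0],"turn": [0,0,0]}
    - {"slide": [0,0,0],"turn": [0,0,0]}
    - {"slide": [0,0,0],"turn": [0,0,0]}
    - {"slide": [0,0,0],"turn": [0,0,0]}

```text
clock: 10.92
tool_pos: [0.536, 0.1256, 0.1874]
ee_rot: [0.001, 0.999, -0.039, 0.0]
force: [0.5, -0.3, -1.4]
width: 0.508
```

```bash
python3 go.py 0.536 0.126 0.188 -0.08
python3 - <<'E'
from h import *
im,d=env.capture("scene");cv2.imwrite("pics/s4.png",cv2.resize(im[150:350,140:400],None,fx=3,fy=3,interpolation=cv2.INTER_CUBIC))
E
python3 prof.py | cut -c1-200; python3 go.py 0.536 0.126 0.188 -0.08
```

```text
t 10.92 pos [0.536  0.1256 0.1874] yaw -0.079 F [ 0.5 -0.3 -1.4] w 0.508
slide [-0.    -0.001 -0.002] dist 0.001 turn [ 0.0005 -0.0004  0.0006]
201 [(0.238, 0.091), (0.23, 0.091), (0.225, 0.08), (0.218, 0.077), (0.212, 0.071), (0.205, 0.069), (0.199, 0.061), (0.122, 0.518), (0.116, 0.522), (0.147, 0.273), (0.14, 0.278), (0.134, 0.277), (0.128
210 [(0.236, 0.095), (0.23, 0.088), (0.224, 0.085), (0.217, 0.084), (0.138, 0.513), (0.131, 0.522), (0.126, 0.523), (0.119, 0.534), (0.113, 0.542), (0.108, 0.545), (0.103, 0.545), (0.101, 0.525), (0.1
240 [(0.148, 0.558), (0.144, 0.555), (0.139, 0.558), (0.132, 0.567), (0.126, 0.577), (0.12, 0.582), (0.115, 0.587), (0.11, 0.59), (0.104, 0.597), (0.099, 0.597), (0.094, 0.603), (0.089, 0.604), (0.085
262 [(0.232, 0.102), (0.226, 0.095), (0.136, 0.567), (0.129, 0.581), (0.122, 0.597), (0.115, 0.609), (0.109, 0.617), (0.103, 0.629), (0.098, 0.636), (0.093, 0.639), (0.088, 0.643), (0.083, 0.647), (0.
272 [(0.231, 0.105), (0.224, 0.105), (0.219, 0.091), (0.212, 0.089), (0.206, 0.085), (0.114, 0.613), (0.107, 0.629), (0.102, 0.635), (0.096, 0.646), (0.091, 0.65), (0.086, 0.658), (0.08, 0.669), (0.07
t 11.02 pos [0.5359 0.1256 0.1873] yaw -0.079 F [-0.5 -0.3 -1.9] w 0.511
slide [ 0.    -0.001 -0.002] dist 0.001 turn [ 0.0006 -0.0003  0.0006]
```

View pics/s4.png

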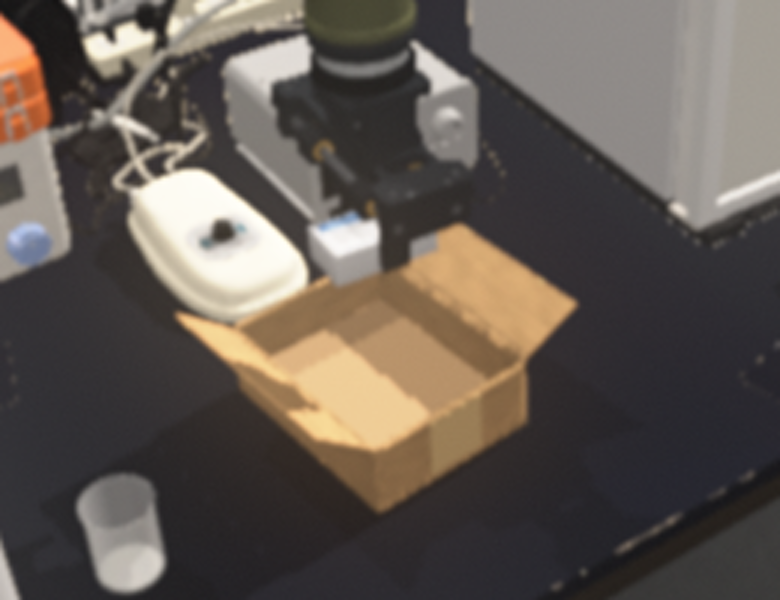

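The box is held level in the jaws at about (365,245), the carton is empty with both flaps out, and the beaker is still upright at (120,530). I'm handing in.

```bash
python3 -c "
from station import env
print(env.finish_job())"
```

```text
the job is handed in; nothing more can be done
None
```

I swung both flaps outward with the open fingers, gripped the cuvette box across its 45 mm side at 15 N, and lifted it straight up. I handed the job in at about 11 s with the box still held; no verdict was reported.

**Flaps:** the top-camera depth taken after pushing put both at roughly 2.5 rad. In the last pictures both were still well open.

**Box:** the opening of 0.51 (about 45 mm) shows it is held. The tool was steady to within about 0.1 mm and tilted by less than 0.01 rad. I worked out the underside at about 0.166 m, which is 10 cm above the rim. The box is about 11 mm sideways of the carton's centre.

**Other things on the bench:** the beaker was upright and in place in the last picture. The arm hid the vial, and the timer, mouse and knob blocks were outside that view, so I didn't check those again. The tool stayed well above or clear of them all the way.

**Disagreements:** the scene-camera network placed the right flap's points wrongly, so I used the top-camera depth instead. The tool also ran 1 to 2 cm past its target on fast moves, including about 18 mm on the right-flap push. That pressed the right flap with about 5 N.

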